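Load a wound coil under the contact leaf of the test nest

TASK

Load the carrier that bears the wound coil into test position: press it down hard on its ribbed thumb pad so that its nose ducks under the gate bar and the leaf spring, keep pressing while you slide it along its lane right up to the end stop, then let go so that it rises and latches round the gate bar. Only press and push it: do not lift or carry it and do not touch the coil. Leave the empty carrier and the other things on the desk where they are.

Things in the scene. Friction and masses are not known exactly. Their poses are not given: they have to be found in the camera images.
- nest: Fixed two-lane coil test nest: black board 204 x 136 x 10 mm with aluminium rails (tops at z 0.028). Origin: centre of its underside, on the desk. Its +x is the loading direction, within 0.33 rad of the robot's right (-y). Two lanes 42 mm wide centred at nest y = -0.027 (nearer the robot) and +0.027. Carriers slide easily in them (friction about 0.2).
- nest_bed (a point): Point in the middle of the nest, between the lanes, at the height of the raised lift beds (nest z 0.023). The flat steel bed under each carrier is sprung: pressed, it goes down 7 mm to a firm bottom (z 0.016), resisting with 10 N at first and 16 N at the bottom, and springs up again when released.
- nest_gate (a point): Middle of the underside of the fixed steel gate bar that crosses both lanes above the rails: nest x 0.041 to 0.049, underside z 0.028, top z 0.039 with its leaf clamps.
- nest_stop (a point): Middle of the end stop's face, nest x 0.079, z 0.023; the stop is 33 mm high, with two round binding posts on it up to z 0.055. Beyond the nest, mind the cable trunking along the back wall: its front face is at world x 0.57, from z 0.17 to 0.21, the wall itself at x 0.60.
- coil_carrier: Brown plastic carrier with the wound coil, loose in either lane, 110 x 40 mm, 0.1 to 0.16 kg. Origin: on its underside; +x to the nose, as the nest's +x; nose x +0.048, tail x -0.062. Starts on the raised bed (nest z 0.023), nose 6 to 18 mm before the gate bar. Home, against the end stop: origin at nest x 0.031, 44 to 56 mm farther on, and risen again to nest z 0.023.
- coil_carrier_pad (a point): Centre of the flat ribbed thumb pad, the place to press: carrier x -0.044, z 0.015. The pad reaches 18 mm fore and aft of it and 20 mm to each side; at its front end a thumb ridge (carrier x -0.026 to -0.021, top z 0.020, 5 mm above the pad) stands across the carrier, good to push against.
- coil_carrier_nose (a point): Top of the nose edge, carrier x 0.048, z 0.010: front of the 10 mm high tongue (x 0.020 to 0.048) with a brass contact plate. Raised, the nose runs against the gate bar; it passes under when pressed down at least 5 mm, best the full 7 mm.
- coil_carrier_notch (a point): Middle of the bottom of the notch across the carrier behind its tongue: carrier x 0.008 to 0.020, bottom z 0.004. When the carrier is home the notch lies under the gate bar, so that on release the carrier rises round the bar and is latched.
- coil: The wound copper-coloured coil former fixed on the coil carrier, 21 mm diameter, 16 mm high, origin at the centre of its underside at carrier x = -0.0075, z = 0.010. Not to be touched.
- empty_carrier: The same brown carrier without a coil, only a thin bare brass post where the coil would be; loose in the other lane at the start. Same sizes and axes. To be left where it is.
- leaf_near: Brass leaf spring of the lane at nest y = -0.027, 20 mm wide, hinged on the gate bar at nest x = 0.0485, z = 0.035 (origin) and leaning 26 mm forward and down; it drags over the carrier's tongue (about 2 N) and presses on its contact plate with about 5 N when the carrier is home.
- leaf_far: The same leaf spring of the lane at nest y = +0.027.
- spare_bobbin: Loose wound bobbin, 21 mm diameter, 16 mm high, standing on the desk just beyond the tail end (robot's left) of the nest; bystander. Origin at the centre of its underside.
- ring_choke: Loose wound ring core, 28 mm, 10 mm high, on the desk just beyond the tail end of the nest; bystander.
- sleeve_bin: Dark grey open parts bin, 81 x 109 x 45 mm, at the back left; bystander.
- core_bin: Red open parts bin, 81 x 109 x 45 mm, at the front left; bystander.
- wire_spool: Spool, 52 mm diameter, 40 mm high, at the right beside the tester; bystander.
- dropper_bottle: Small brown dropper bottle, 33 mm diameter, 102 mm high, at the back right; bystander.
- tape: Roll of tape lying flat, 100 mm diameter, 25 mm high, at the right beside the tester; bystander.
- mug: White dotted mug, 82 mm wide, 91 mm high, at the front right; bystander.

How it is judged:
On the way:
1. the fingers press the coil carrier down and its nose goes under the gate bar (x of coil_carrier in the frame of nest above 0.002 m and z of coil_carrier in the frame of nest below 0.0185 m and contact force between the fingers and coil_carrier above 5 N), for 0.05 s.
At the end, for the whole second after the job is handed in: The coil carrier is home: within 3.5 mm of the end stop (nest x above 0.0275), level, risen to within 2 mm of the raised height so that the gate bar sits in its notch, the leaf spring of its lane pressing on it with more than 2 N, and at rest; the empty carrier is within 6 mm of where it was (x of coil_carrier in the frame of nest above 0.0275 m and z of coil_carrier in the frame of nest between 0.021 and 0.025 m and angle between coil_carrier's own z axis and vertical below 0.05 rad and contact force between any of leaf_near, leaf_far and coil_carrier above 2 N and linear speed of coil_carrier below 0.01 m/s and distance of empty_carrier from where it was at the start of the episode below 0.006 m); the robot touches nothing.
It fails at once if the coil carrier is lifted or tipped out of its lane (z of coil_carrier in the frame of nest above 0.029 m or angle between coil_carrier's own z axis and vertical above 0.15 rad).
It fails at once if the coil is pressed or pushed with more than 2 N (contact force between any of the arm, the fingers and coil above 2 N).
It fails at once if the empty carrier is pressed, pushed or lifted by more than 6 mm (distance of empty_carrier from where it was at the start of the episode above 0.006 m).
It fails at once if a bystander is moved by more than 15 mm (distance of any of spare_bobbin, ring_choke, sleeve_bin, core_bin, wire_spool, dropper_bottle, tape, mug from where it was at the start of the episode above 0.015 m).
It also fails if it takes over 38 s, if anything falls off the work surface, if the arm or the gripper's body presses on something with over 40 N, if the wrist force passes 120 N, or if a joint passes its speed limit or range.

ROBOT

A 7-joint arm with a two-finger parallel gripper is mounted at the origin on the work surface; the furniture and walls round the work are solid. World frame = base frame: x ahead of the robot, y to its left, z up, the work surface at z = 0. Lengths are in m, angles in rad, forces in N, time in s.
With the tool pointing down it reaches from about 0.425 to 0.925 m from the base axis. Payload 6.8 kg.
Tool frame: the origin (TCP) lies midway between the tips of the shut fingers; the grasp point (between the pads) lies 19 mm behind it; z points along the fingers, y is the line along which they close (so a half turn about z gives the same grasp; the last joint's range is limited). The gripper opens to 85 mm and grips with 20 to 120 N. Pads are 22 mm wide; open, the fingers measure 114 mm over their backs; the gripper's body (76 mm by 85 mm) begins 54 mm behind the grasp point. The pads swing forward as they close: fully open they stand 13 mm farther back than shut.
Start: joints at [-1.216, 0.477, 0.022, 1.555, -0.011, 1.109, -0.083], TCP at [0.301, 0.604, 0.231] pointing down, gripper open.
Joint ranges: [-2.96, 2.96], [-0.34, 2.1], [-1.41, 1.46], [0.24, 2.44], [-1.37, 4.51], [0.17, 1.92], [-2.96, 2.96]. Speed limits (rad/s): [2.39, 2.39, 3.14, 3.14, 3.14, 3.14, 3.14].

INTERFACE

Orientations are given as a unit quaternion [w, x, y, z].
In Python, from station import * gives the robot as it stands.
- The arm moves only by the shell command python3 -m creep 'ROWS' [FORCE]. ROWS is JSON, a list of rows, each a list of 7 numbers: the gripper command: -1 is shut, 1 is fully open, values between are in proportion, then the shift along the world's x, y, z in mm, then the turn, a rotation vector about the world's x, y, z in rad. A call has 1 to 5 rows; each row shifts and turns the commanded pose from where the row before left it; what a row does not reach is not made up. A row lasts 1/8 s, in which the tool goes at most 62.5 mm and 10.7 degrees, less where a joint would pass 70% of its speed; a pose out of reach is approached as far as the arm can. A call is refused whole if a number of a shift passes 62.5 or a number of a turn 0.188, either way. A call with a gripper value outside its range is refused whole. The fingers move at their own pace and stop on an object; FORCE is the grip in N (left out, the last holds). Time passes only in rows, so rows that do not move let the fingers close. It gives the time, the measured TCP pose, the force, the opening and the grip force at its end, in the units of the state.
- get_obs(): the state, without advancing time (a new reading comes with each control period).
- read_camera(name): name is "side" or "top"; returns (picture, depth): 384x512x3 uint8, red, green, blue; 384x512 float32, m along the optical axis (not along the pixel's ray), 0 where there is no reading.
- camera_params(name): a dict with "intrinsics" (3x3 intrinsics, pixels), "cam_to_world" (4x4, takes a point from camera to world coordinates). Camera axes: x right, y up, looking along -z (the intrinsics and any distortion apply to the point x, -y, -z); pixel columns grow to the right and rows downward; lengths in m; the calibration is good to about 2 mm. A picture is of the moment at which its call begins. camera_params takes no time and is no camera call.
- hand_in(): hands the job in; it is judged then, once.
The state is a dict: "t": time; "q": joint angles; "joint_vel": joint speeds; "joint_torque": joint torques, N m; "eef_pos": TCP position; "tool_rot": TCP orientation; "contact_force": force on the tool from outside, world axes, zero at the start; "torque": the same for the moment, N m; "gripper_width": opening from 0.0 (shut) to 1.0 (fully open); "grasp_force": force on a finger pad.
Only numpy, scipy, OpenCV 4.12 (cv2) and the standard library are available. Lean on these libraries where they do the work, as an engineer would, in place of code of your own. Each camera call takes 0.05 s, during which the arm holds its last target. There are 200 camera calls.

## Working session

There is one attempt and no reset: what is moved stays moved. The work goes in short steps, Python scripts to look and compute and a shell command to move; the robot and the scene stay as the last step left them, time stands still between calls to the robot, and variables do not carry over. Pictures are saved under pics/ and viewed, at most 10 in all, crops included, and the job is handed in when it is done.

```bash
mkdir -p pics; ls; cat > h.py <<'E'
from station import *
import numpy as np, cv2
def snap(n,f=None):
    p,d=read_camera(n)
    if f: cv2.imwrite('pics/'+f,p[:,:,::-1])
    return p,d
def world(n,d,u,v,z=None):
    c=camera_params(n);K=np.array(c['intrinsics']);T=np.array(c['cam_to_world'])
    r=np.array([(u-K[0,2])/K[0,0],-(v-K[1,2])/K[1,1],-1])
    R=T[:3,:3]@r
    s=d[int(v),int(u)] if z is None else (z-T[2,3])/R[2]
    return T[:3,3]+s*R
E
python3 - <<'E'
from h import *
for n in('top','side'):
    p,d=snap(n,n+'1.png'); np.save(n+'1.npy',d); print(camera_params(n))
o=get_obs();print(o['t'],o['eef_pos'],o['tool_rot'],o['contact_force'])
E
```

```text
pics
{'intrinsics': array([[428.78732102,   0.        , 261.30183523],
       [  0.        , 428.78732102, 199.01162393],
       [  0.        ,   0.        ,   1.        ]]), 'cam_to_world': array([[ 0.01369139,  0.99719497, -0.07358489,  0.34649219],
       [-0.99988506,  0.01317465, -0.0075032 , -0.01839425],
       [-0.0065127 ,  0.07367916,  0.99726073,  1.06449773],
       [ 0.        ,  0.        ,  0.        ,  1.        ]])}
{'intrinsics': array([[493.3917331 ,   0.        , 262.35235515],
       [  0.        , 493.3917331 , 192.11723306],
       [  0.        ,   0.        ,   1.        ]]), 'cam_to_world': array([[ 0.87199293,  0.16790564, -0.45982174, -0.22323077],
       [-0.4887351 ,  0.35173666, -0.79838544, -1.13413792],
       [ 0.02768275,  0.92091749,  0.38877326,  0.58222273],
       [ 0.        ,  0.        ,  0.        ,  1.        ]])}
0.1 [0.30115267 0.60350456 0.23044815] [-1.19953454e-04  2.29351464e-01  9.73343337e-01 -8.00279120e-04] [ 0.34489719  0.15383948 -0.2418477 ]
```

View pics/top1.png

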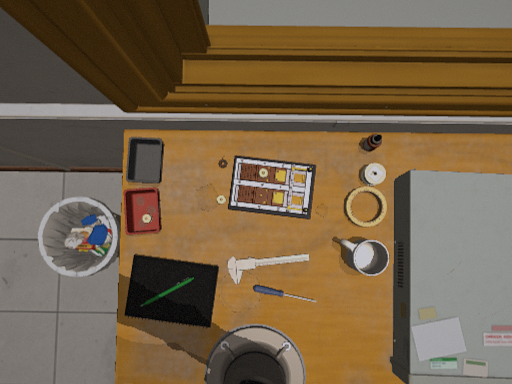

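View pics/side1.png

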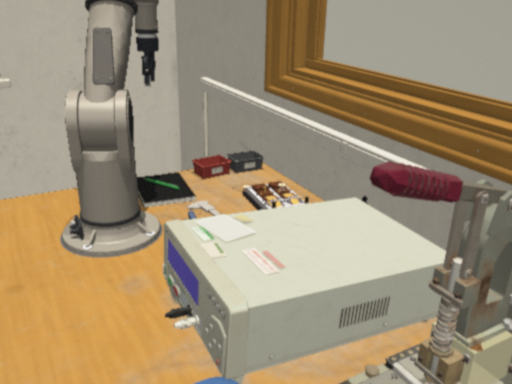

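The top view shows the nest at pixels (230-315, 155-217). The carrier with the round coil at (264,173) appears to be in the far lane. I'll enlarge it.

```bash
python3 - <<'E'
from h import *
p=cv2.imread('pics/top1.png');c=p[148:223,222:322]
cv2.imwrite('pics/crop1.png',cv2.resize(c,None,fx=8,fy=8,interpolation=cv2.INTER_CUBIC))
d=np.load('top1.npy')
for u,v in[(240,170),(264,173),(243,195),(308,165),(225,190)]:print(u,v,world('top',d,u,v).round(4))
E
```

```text
240 170 [0.4939 0.0426 0.0227]
264 173 [ 0.4839 -0.0163  0.0476]
243 195 [0.4311 0.0333 0.0409]
308 165 [ 0.5107 -0.1252  0.008 ]
225 190 [ 0.4467  0.0808 -0.003 ]
```

View pics/crop1.png

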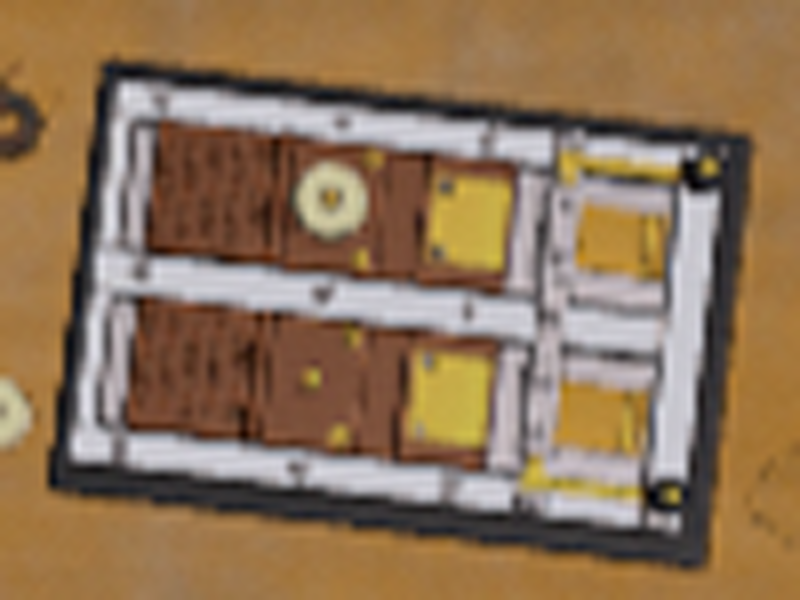

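The coil carrier is in the far lane: coil at crop (330,198), pad centre about (212,190), ridge at about u=275. Board corners are at (105,62), (750,132), (707,568) and (50,490).

```bash
python3 - <<'E'
from h import *
f=lambda u,v,z:world('top',None,222+(u+.5)/8-.5,148+(v+.5)/8-.5,z)
C=np.array([f(u,v,.01) for u,v in[(105,62),(750,132),(707,568),(50,490)]])
N=np.array([[-.102,.068],[.102,.068],[.102,-.068],[-.102,-.068]])
A=C[:,:2]-C[:,:2].mean(0); H=(N[:,0]+1j*N[:,1]).conj()@(A[:,0]+1j*A[:,1])
yaw=np.angle(H); c=C[:,:2].mean(0); print('nest',c,'yaw',yaw,'scale',abs(H)/(abs(N)**2).sum())
R=np.array([[np.cos(yaw),-np.sin(yaw)],[np.sin(yaw),np.cos(yaw)]])
tn=lambda p:R.T@(p[:2]-c)
for nm,u,v,z in[('coiltop',330,200,.049),('tail',150,187,.038),('ridge front edge',281,200,.043),('padfront',270,200,.04),('nose',515,224,.033),('gate left',548,232,.039),('stop face',672,245,.033),('empty tail',130,365,.038),('empty post',312,377,.045),('far rail',330,125,.028),('mid rail',330,293,.028),('near rail',290,470,.028)]:
    p=f(u,v,z);print(nm,p.round(4),tn(p).round(4))
# depth-based z check
d=np.load('top1.npy')
for nm,u,v in[('pad',212,190),('desk',30,250),('midrail',330,293)]:print(nm,world('top',d,round(222+u/8),round(148+v/8)).round(4))
E
```

```text
nest [ 0.45550312 -0.03620821] yaw -1.671454125748851 scale 0.9918930120642997
coiltop [ 0.4847 -0.0135  0.049 ] [-0.0255  0.0268]
tail [0.4895 0.0409 0.038 ] [-0.0801  0.0261]
ridge front edge [0.4854 0.0012 0.043 ] [-0.0403  0.0259]
padfront [0.4857 0.0046 0.04  ] [-0.0436  0.026 ]
nose [ 0.4803 -0.0695  0.033 ] [0.0306 0.028 ]
gate left [ 0.4772 -0.0791  0.039 ] [0.0405 0.0259]
stop face [ 0.4745 -0.117   0.033 ] [0.0785 0.0271]
empty tail [0.4355 0.046  0.038 ] [-0.0798 -0.0281]
empty post [ 0.432  -0.0088  0.045 ] [-0.0249 -0.0261]
far rail [ 0.5106 -0.0131  0.028 ] [-0.0285  0.0525]
mid rail [ 0.4591 -0.0138  0.028 ] [-0.0227  0.0014]
near rail [ 0.4051 -0.0024  0.028 ] [-0.0286 -0.0535]
pad [0.4871 0.0223 0.0382]
desk [ 0.4741  0.0786 -0.0008]
midrail [ 0.457  -0.0143  0.0298]
```

```bash
python3 -m creep '[[-1,10,-40,0,0,0,-0.1],[-1,18,-55,0,0,0,-0.12],[-1,18,-55,0,0,0,-0.12],[-1,18,-55,0,0,0,-0.12],[-1,18,-55,0,0,0,-0.12]]' 60
python3 -m creep '[[-1,18,-55,-10,0,0,-0.12],[-1,18,-55,-20,0,0,-0.12],[-1,18,-55,-20,0,0,-0.12],[-1,18,-55,-20,0,0,-0.12],[-1,18,-55,-20,0,0,-0.12]]'
python3 -m creep '[[-1,12,-40,-15,0,0,-0.03],[-1,0,0,0,0,0,0],[-1,0,0,0,0,0,0]]'
cat > st.py <<'E'
from h import *
from scipy.spatial.transform import Rotation as Rn
o=get_obs();w,x,y,z=o['tool_rot'];M=Rn.from_quat([x,y,z,w]).as_matrix()
yaw=-1.6715;c=np.array([.4555,-.0362]);R=np.array([[np.cos(yaw),-np.sin(yaw)],[np.sin(yaw),np.cos(yaw)]])
e=np.array(o['eef_pos']);print('t',o['t'],'eef',e.round(4),'nest',(R.T@(e[:2]-c)).round(4),'tilt',M[:,2].round(3),'tool y deg',np.degrees(np.arctan2(M[1,1],M[0,1])).round(1),'F',np.round(o['contact_force'],1),'w',o['gripper_width'],'q',np.round(o['q'],2))
E
python3 st.py
```

```text
t: 0.72
eef_pos: [0.3836, 0.3419, 0.2311]
tool_rot: [-0.0, 0.5, 0.866, -0.0]
contact_force: [0.7, 0.4, 0.4]
gripper_width: -0.002
grasp_force: 0.0
t: 1.35
eef_pos: [0.4736, 0.0674, 0.1408]
tool_rot: [0.0, 0.733, 0.68, 0.0]
contact_force: [0.6, 0.2, -0.7]
gripper_width: -0.002
grasp_force: 0.0
t: 1.72
eef_pos: [0.4851, 0.0296, 0.1262]
tool_rot: [-0.0, 0.742, 0.67, -0.0]
contact_force: [-0.4, -0.2, 0.3]
gripper_width: 0.001
grasp_force: 0.0
t 1.725 eef [0.4851 0.0296 0.1262] nest [-0.0684  0.0229] tilt [-0.001  0.    -1.   ] tool y deg -5.8 F [-0.4 -0.2  0.3] w 0.0009664059844747018 q [-0.56  0.33  0.45  2.12 -0.21  0.73 -0.08]
```

```bash
python3 -m creep '[[-1,3,-11,-20,0,0,0],[-1,0,0,-30,0,0,0],[-1,0,0,-15,0,0,0],[-1,0,0,0,0,0,0]]'; python3 st.py
python3 - <<'E'
from h import *
p,d=snap('top');a=cv2.resize(p[145:225,222:322],None,fx=6,fy=6,interpolation=cv2.INTER_CUBIC)
q,d=snap('side');b=cv2.resize(q[150:230,220:330],None,fx=6,fy=6,interpolation=cv2.INTER_CUBIC)[:,:,:]
cv2.imwrite('pics/top2.png',a[:,:,::-1]);cv2.imwrite('pics/side2.png',b[:,:,::-1])
E
```

```text
t: 2.22
eef_pos: [0.4877, 0.019, 0.0608]
tool_rot: [-0.001, 0.742, 0.671, -0.001]
contact_force: [0.3, -0.0, 2.4]
gripper_width: -0.0
grasp_force: 0.0
t 2.225 eef [0.4877 0.019  0.0608] nest [-0.0581  0.0265] tilt [-0.002 -0.    -1.   ] tool y deg -5.7 F [ 0.3 -0.   2.4] w -0.0002974219518950096 q [-0.48  0.45  0.39  2.15 -0.3   0.59  0.02]
```

View pics/side2.png

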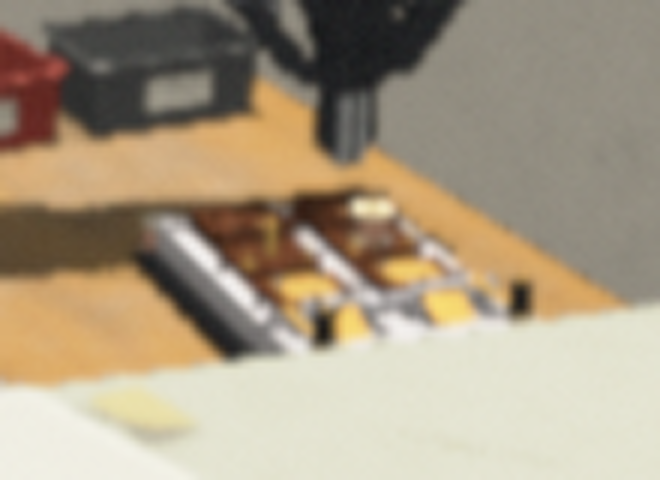

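View pics/top2.png

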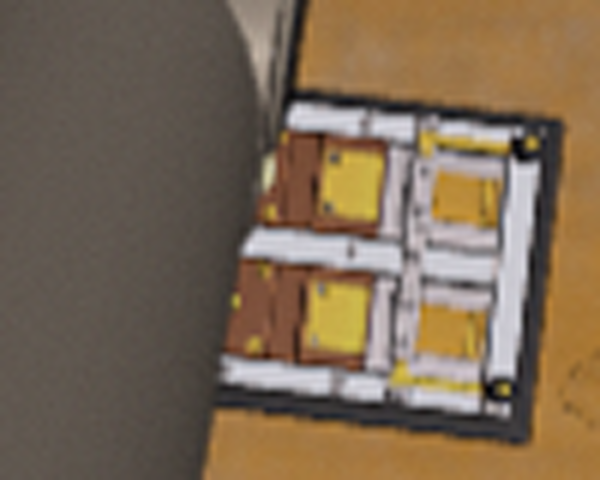

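The side view shows the shut fingertips at crop (345,160), above and behind the coil at (372,207). The top view shows the nest unmoved, with the wrist hiding the pad. I'll descend onto the pad.

```bash
python3 -m creep '[[-1,0,0,-12,0,0,0],[-1,0,0,-9,0,0,0],[-1,0,0,-3,0,0,0],[-1,0,0,0,0,0,0]]';python3 -m creep '[[-1,0,0,-4,0,0,0],[-1,0,0,0,0,0,0]]'; python3 st.py
```

```text
t: 2.82
eef_pos: [0.4882, 0.018, 0.0373]
tool_rot: [-0.0, 0.742, 0.67, -0.0]
contact_force: [-2.6, 0.8, 7.3]
gripper_width: 0.002
grasp_force: 4.0
t: 3.08
eef_pos: [0.4886, 0.0181, 0.0337]
tool_rot: [-0.0, 0.742, 0.67, 0.0]
contact_force: [-2.7, 0.8, 10.8]
gripper_width: -0.003
grasp_force: 5.4
t 3.075 eef [0.4886 0.0181 0.0337] nest [-0.0573  0.0275] tilt [ 0.     0.001 -1.   ] tool y deg -5.9 F [-2.7  0.8 10.8] w -0.0027911660507679357 q [-0.45  0.5   0.35  2.16 -0.34  0.53  0.05]
```

```bash
python3 -m creep '[[-1,0,0,-3,0,0,0],[-1,0,0,-1,0,0,0],[-1,0,0,0,0,0,0]]';python3 -m creep '[[-1,0,0,-1,0,0,0],[-1,0,0,0,0,0,0]]'; python3 st.py
```

```text
t: 3.45
eef_pos: [0.4889, 0.0181, 0.0308]
tool_rot: [-0.0, 0.742, 0.67, 0.001]
contact_force: [-5.7, 1.0, 24.1]
gripper_width: 0.001
grasp_force: 12.1
t: 3.7
eef_pos: [0.4889, 0.0181, 0.0307]
tool_rot: [-0.001, 0.743, 0.67, 0.001]
contact_force: [-9.6, -0.2, 36.6]
gripper_width: -0.0
grasp_force: 18.4
t 3.7 eef [0.4889 0.0181 0.0307] nest [-0.0574  0.0278] tilt [ 0.001  0.002 -1.   ] tool y deg -5.9 F [-9.6 -0.2 36.6] w -0.00024508981375443665 q [-0.45  0.51  0.35  2.16 -0.34  0.53  0.06]
```

```bash
python3 -m creep '[[-1,-0.5,-5,0,0,0,0],[-1,-0.5,-5,0,0,0,0],[-1,-0.5,-5,0,0,0,0],[-1,0,0,0,0,0,0]]'; python3 st.py
python3 -m creep '[[-1,-0.5,-5,0,0,0,0],[-1,-0.5,-5,0,0,0,0],[-1,-0.5,-5,0,0,0,0],[-1,0,0,0,0,0,0]]'; python3 st.py
```

```text
t: 4.2
eef_pos: [0.4878, 0.0064, 0.0307]
tool_rot: [-0.002, 0.742, 0.671, 0.002]
contact_force: [-8.2, 9.8, 37.7]
gripper_width: 0.002
grasp_force: 18.4
t 4.2 eef [0.4878 0.0064 0.0307] nest [-0.0457  0.0279] tilt [ 0.001  0.006 -1.   ] tool y deg -5.7 F [-8.2  9.8 37.7] w 0.0020883955812253177 q [-0.42  0.5   0.34  2.16 -0.34  0.52  0.09]
t: 4.7
eef_pos: [0.4863, -0.0085, 0.0308]
tool_rot: [-0.002, 0.742, 0.671, 0.002]
contact_force: [-8.7, 9.9, 38.6]
gripper_width: 0.001
grasp_force: 19.2
t 4.7 eef [ 0.4863 -0.0085  0.0308] nest [-0.0307  0.0279] tilt [ 0.001  0.006 -1.   ] tool y deg -5.7 F [-8.7  9.9 38.6] w 0.0007079905697587118 q [-0.38  0.5   0.34  2.17 -0.34  0.52  0.12]
```

```bash
python3 -m creep '[[-1,-0.8,-5,0,0,0,0],[-1,-0.8,-5,0,0,0,0],[-1,-0.8,-5,0,0,0,0],[-1,0,0,0,0,0,0]]'; python3 st.py
python3 -m creep '[[-1,-0.5,-4,0,0,0,0],[-1,-0.2,-2,0,0,0,0],[-1,0,0,0,0,0,0]]'; python3 st.py
python3 - <<'E'
from h import *
p,d=snap('top');a=cv2.resize(p[145:225,222:322],None,fx=6,fy=6,interpolation=cv2.INTER_CUBIC)
cv2.imwrite('pics/top3.png',a[:,:,::-1])
E
```

```text
t: 5.2
eef_pos: [0.4846, -0.0239, 0.0308]
tool_rot: [-0.001, 0.742, 0.671, 0.003]
contact_force: [-7.3, 9.4, 36.2]
gripper_width: 0.003
grasp_force: 18.3
t 5.2 eef [ 0.4846 -0.0239  0.0308] nest [-0.0152  0.0277] tilt [ 0.002  0.005 -1.   ] tool y deg -5.7 F [-7.3  9.4 36.2] w 0.002712025379964752 q [-0.35  0.5   0.34  2.17 -0.34  0.52  0.15]
t: 5.58
eef_pos: [0.484, -0.0293, 0.0308]
tool_rot: [-0.001, 0.741, 0.671, 0.003]
contact_force: [-7.3, 10.7, 36.9]
gripper_width: -0.003
grasp_force: 18.3
t 5.575 eef [ 0.484  -0.0293  0.0308] nest [-0.0097  0.0277] tilt [ 0.002  0.006 -1.   ] tool y deg -5.7 F [-7.3 10.7 36.9] w -0.0029488010880557958 q [-0.34  0.5   0.34  2.17 -0.34  0.52  0.16]
```

View pics/top3.png

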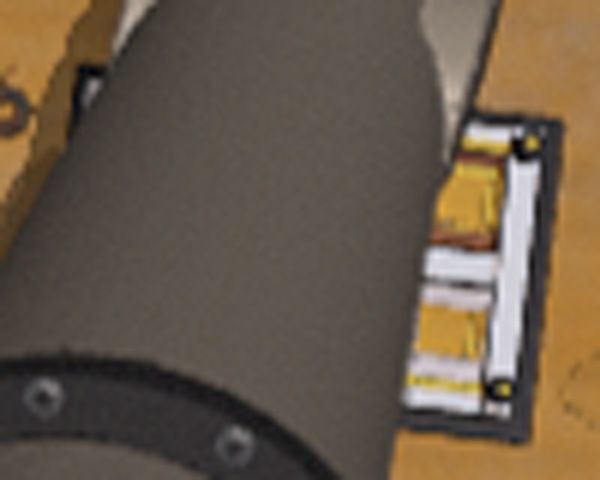

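The brown tongue is under the far leaf at crop (470,200) and its nose is close to the stop at u≈503. I'll push on until the force rises.

```bash
python3 -m creep '[[-1,-0.2,-2,0,0,0,0],[-1,0,0,0,0,0,0]]'|grep -E 'pos|contact'; python3 -m creep '[[-1,-0.1,-1.5,0,0,0,0],[-1,0,0,0,0,0,0]]'|grep -E 'pos|contact'; python3 st.py
```

```text
eef_pos: [0.484, -0.0313, 0.0308]
contact_force: [-6.3, 10.7, 35.6]
eef_pos: [0.4844, -0.0325, 0.0309]
contact_force: [-5.1, 11.9, 34.5]
t 6.125 eef [ 0.4844 -0.0325  0.0309] nest [-0.0066  0.0283] tilt [ 0.003  0.006 -1.   ] tool y deg -5.7 F [-5.1 11.9 34.5] w -0.0012217631354316746 q [-0.33  0.5   0.34  2.17 -0.34  0.52  0.16]
```

```bash
for i in 1; do python3 -m creep '[[-1,-0.2,-1.5,0,0,0,0],[-1,0,0,0,0,0,0]]'|grep -E 'pos|contact'; python3 -m creep '[[-1,-0.2,-1.5,0,0,0,0],[-1,0,0,0,0,0,0]]'|grep -E 'pos|contact'; done; python3 st.py
```

```text
eef_pos: [0.4844, -0.0329, 0.0309]
contact_force: [-5.0, 15.4, 33.9]
eef_pos: [0.4844, -0.0329, 0.0308]
contact_force: [-5.3, 19.4, 34.1]
t 6.625 eef [ 0.4844 -0.0329  0.0308] nest [-0.0062  0.0284] tilt [ 0.004  0.008 -1.   ] tool y deg -5.6 F [-5.3 19.4 34.1] w 0.001873236633275746 q [-0.33  0.5   0.34  2.17 -0.34  0.52  0.17]
```

The carrier is at the stop: the TCP stands still while the push force rises, and its nest x of -0.006 is where it should be with the carrier home. I'll ease the push, rise, back off slightly and then clear.

```bash
python3 -m creep '[[-1,0.1,1.5,1,0,0,0],[-1,0,0,3,0,0,0],[-1,0,0,3,0,0,0],[-1,0,0,0,0,0,0]]'; python3 -m creep '[[-1,0.1,1,1,0,0,0],[-1,0.2,2,1,0,0,0],[-1,0,0,0,0,0,0]]'; python3 st.py
```

```text
t: 7.12
eef_pos: [0.4841, -0.0329, 0.0362]
tool_rot: [-0.001, 0.741, 0.672, 0.003]
contact_force: [2.1, 14.3, 7.1]
gripper_width: 0.001
grasp_force: 11.5
t: 7.5
eef_pos: [0.4838, -0.0327, 0.0378]
tool_rot: [0.0, 0.742, 0.671, 0.002]
contact_force: [2.1, 6.7, 3.5]
gripper_width: 0.002
grasp_force: 5.5
t 7.5 eef [ 0.4838 -0.0327  0.0378] nest [-0.0063  0.0278] tilt [ 0.003  0.002 -1.   ] tool y deg -5.7 F [2.1 6.7 3.5] w 0.002308669524420179 q [-0.35  0.49  0.35  2.17 -0.33  0.53  0.15]
```

```bash
python3 -m creep '[[-1,0.2,2,0.3,0,0,0],[-1,0.1,1.5,0.5,0,0,0],[-1,0,0,0,0,0,0]]';python3 st.py; python3 -m creep '[[-1,0,1,5,0,0,0],[-1,0,0,15,0,0,0],[-1,0,0,40,0,0,0],[-1,0,0,40,0,0,0],[-1,0,40,40,0,0,0]]'; python3 -m creep '[[-1,0,60,0,0,0,0],[-1,0,60,0,0,0,0],[-1,0,60,0,0,0,0],[-1,0,0,0,0,0,0]]'; python3 - <<'E'
from h import *
p,d=snap('top');np.save('top4.npy',d);a=cv2.resize(p[148:223,222:322],None,fx=8,fy=8,interpolation=cv2.INTER_CUBIC)
cv2.imwrite('pics/top4.png',a[:,:,::-1])
E
```

```text
t: 7.88
eef_pos: [0.4821, -0.0317, 0.0381]
tool_rot: [0.0, 0.742, 0.67, -0.0]
contact_force: [0.4, 0.1, 2.7]
gripper_width: -0.003
grasp_force: 1.4
t 7.875 eef [ 0.4821 -0.0317  0.0381] nest [-0.0071  0.026 ] tilt [-0. -0. -1.] tool y deg -5.9 F [0.4 0.1 2.7] w -0.0026006842125853575 q [-0.35  0.48  0.36  2.17 -0.32  0.54  0.14]
t: 8.5
eef_pos: [0.482, 0.0069, 0.1803]
tool_rot: [0.001, 0.744, 0.668, -0.0]
contact_force: [1.1, 1.4, 0.1]
gripper_width: 0.001
grasp_force: 0.0
t: 9.0
eef_pos: [0.4815, 0.195, 0.1788]
tool_rot: [-0.0, 0.739, 0.673, 0.001]
contact_force: [0.1, -0.7, -0.1]
gripper_width: -0.006
grasp_force: 0.0
```

View pics/top4.png

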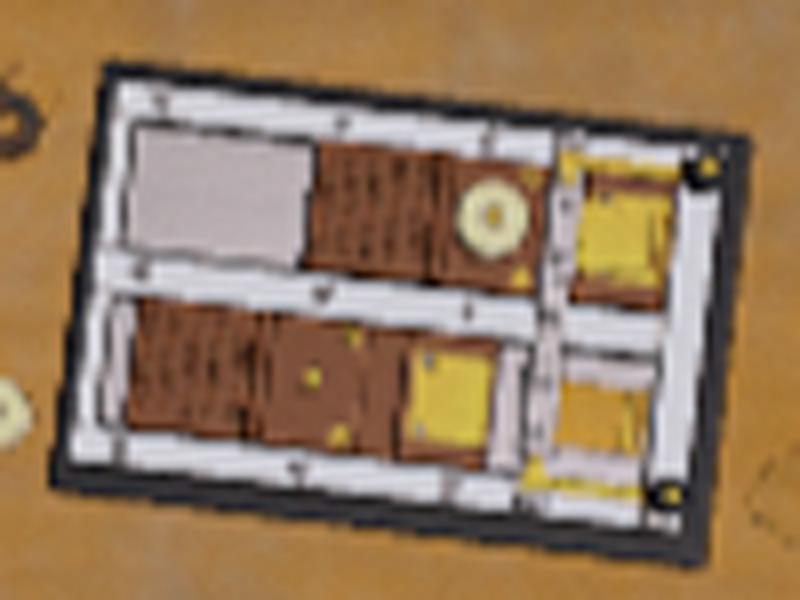

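The coil is now at crop (492,216), the nose is at the stop (u≈668) under the leaf, and the empty carrier has not moved. I'll check position and height by number.

```bash
python3 - <<'E'
from h import *
yaw=-1.6715;c=np.array([.4555,-.0362]);R=np.array([[np.cos(yaw),-np.sin(yaw)],[np.sin(yaw),np.cos(yaw)]])
p=world('top',None,222+492.5/8-.5,148+218.5/8-.5,.049);print('origin nest x',(R.T@(p[:2]-c))[0]+.0075)
d0,d1=np.load('top1.npy'),np.load('top4.npy')
f=lambda d,u,v:np.median([world('top',d,222+u//8+i,148+v//8+j)[2] for i in(-2,-1,0,1,2) for j in(-2,-1,0,1,2)])
print('pad z before',f(d0,212,190),'now',f(d1,375,208),'empty',f(d0,190,370),f(d1,190,370))
E
```

```text
origin nest x 0.03054701042762985
pad z before 0.03851599176619991 now 0.038071561741515714 empty 0.038004316791836024 0.03803594406633248
```

Home at x ≈ 0.0305 and risen to the raised height, with the empty carrier unmoved. Handing in.

```bash
python3 -c "
from station import *
print(hand_in())"
```

```text
the job is handed in; nothing more can be done
None
```

The coil carrier is loaded and the job handed in: it sits against the end stop (nest x about 0.0305 m), risen to its raised height with the gate bar in its notch; the empty carrier did not move, and the leaf spring's force on it was not measured.

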